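# Flip the status flag of the used-up tip rack

### The job

The yellow pipette tip rack is used up: with a fingertip, gently swing the flag on the stand in front of it over its pivot, from the near side all the way to its stop on the far side, so that it lies flat with the red face up. Only push the flag, do not pinch it, and do not lift or shove its stand. Leave the blue rack's flag and stand, both racks and the beaker as they are.

Things in the scene. Friction and masses are not known exactly. Their poses are not given: they have to be found in the camera images.
- yellow_stand: yellow rack's loose flag stand, about 0.6 to 1.3 kg: grey base plate 150 (x) x 80 (y) x 12 mm, two posts (18 x 8 mm, 79 mm high, 30 mm either side of the middle) that carry the pivot, along y, 70 mm above the origin; 19 mm either side of it a thin stop bar under the flag, else 55 mm free over the plate. Origin: centre of the underside. +x points to its rack, within 0.25 rad of world +x
- yellow_flag (a joint): yellow rack's flag: flat paddle 44 mm wide, 6 mm thick, reaching 75 mm from the pivot. 0: level toward the robot, green face (white ring) up; pi/2 upright; pi: level over the far half, red face (white bar) up; stops at both ends. Starts at 0 to 0.5. Stiff hinge (0.025 N m plus light damping, under 1 N at the free end): it stays where it is left, does not fall
- yellow_flag_pivot (a point): middle of the pivot axis of the yellow rack's flag, 70 mm above the worktop
- yellow_flag_tip (a point): middle of the free end edge of the yellow rack's flag, 75 mm from the pivot, mid thickness
- yellow_rack: pipette tip rack with a yellow base and a white lid, 83 x 121 x 72 mm, loose, standing about 156 mm beyond the centre of its own flag stand; origin: centre of its underside
- blue_stand: blue rack's loose flag stand, about 0.6 to 1.3 kg: grey base plate 150 (x) x 80 (y) x 12 mm, two posts (18 x 8 mm, 79 mm high, 30 mm either side of the middle) that carry the pivot, along y, 70 mm above the origin; 19 mm either side of it a thin stop bar under the flag, else 55 mm free over the plate. Origin: centre of the underside. +x points to its rack, within 0.25 rad of world +x
- blue_flag (a joint): blue rack's flag: flat paddle 44 mm wide, 6 mm thick, reaching 75 mm from the pivot. 0: level toward the robot, green face (white ring) up; pi/2 upright; pi: level over the far half, red face (white bar) up; stops at both ends. Starts at 0 to 0.5. Stiff hinge (0.025 N m plus light damping, under 1 N at the free end): it stays where it is left, does not fall
- blue_flag_pivot (a point): middle of the pivot axis of the blue rack's flag, 70 mm above the worktop
- blue_flag_tip (a point): middle of the free end edge of the blue rack's flag, 75 mm from the pivot, mid thickness
- blue_rack: pipette tip rack with a dark blue base and a white lid, 83 x 121 x 72 mm, loose, standing about 156 mm beyond the centre of its own flag stand; origin: centre of its underside
- yellow_flag_green: the green half (3 mm thick) of the flag of the yellow rack's stand; origin on the pivot axis, moves with the flag
- yellow_flag_red: the red half (3 mm thick) of the flag of the yellow rack's stand; origin on the pivot axis, moves with the flag
- beaker: small clear beaker, 58 mm across, 60 mm high, empty, loose, standing between the two stands near the robot; origin: centre of its underside
Things that resemble listed ones, but are neither listed nor needed, are in the scene too. Leave any black look-alike of the yellow_stand alone.

How it is judged:
By the outcome, as a careful person would: the job done as asked, in the order asked, and still so for the second after the job is handed in, with the robot touching nothing.
It also fails if it takes over 51 s, if anything falls off the work surface, if the arm or the gripper's body presses on something with over 40 N, if the wrist force passes 120 N, or if a joint passes its speed limit or range.

### The arm

A 6-joint arm with a two-finger parallel gripper is mounted at the origin on a cart in front of the work surface, level with it; the furniture and walls round the work are solid. World frame = base frame: x ahead of the robot, y to its left, z up, the work surface at z = 0. Lengths are in m, angles in degrees, forces in N, time in s.
With the tool pointing down it reaches from about 0.4 to 0.825 m from the base axis. Payload 7 kg.
Tool frame: the origin (TCP) lies midway between the tips of the shut fingers; the grasp point (between the pads) lies 19 mm behind it; z points along the fingers, y is the line along which they close (so a half turn about z gives the same grasp; the last joint's range is limited). The gripper opens to 88 mm and grips with 3 to 60 N. Pads are 19 mm wide; open, the fingers measure 130 mm over their backs; the gripper's body (78 mm by 193 mm) begins 47 mm behind the grasp point.
Start: joints at [-52.535, 20.546, 0.682, 0, -70.136, -16.507], TCP at [0.241, -0.63, 0.227] pointing down, gripper open.
Joint ranges: [-176.03, 176.03], [-82.01, 121.73], [-58.28, 71.71], [-173.87, 95.51], [-174.79, -0.11], [-173.66, 173.66]. Speed limits (degrees/s): [136.94, 136.94, 172.46, 180, 180, 180].

### API

Orientations are given as [roll, pitch, yaw] about the fixed x, y, z axes, in that order (R = Rz(yaw) Ry(pitch) Rx(roll)).
In Python, from plant import ctrl gives the robot as it stands.
- The arm moves only by the tool arm_command, never from a script. Its argument "steps" is a list of rows, each an object with "translation": the shift along the tool's x, y, z in mm, a list of three; "rotation": the turn, a rotation vector about the tool's x, y, z in units of 5 degrees (1.0 is 5 degrees), a list of three; "claw": the finger opening in mm, from 0 to 87.6. In form: [{"translation": [x, y, z], "rotation": [rx, ry, rz], "claw": claw}, ...]. A call has 1 to 5 rows; each row is the pose to reach, as a shift and turn from the pose commanded when the call began, along the tool's axes at that moment; what a row does not reach only later rows make up. A row lasts 1/10 s, in which the tool goes at most 50 mm and 8.59 degrees, less where a joint would pass 70% of its speed; a pose out of reach is approached as far as the arm can. A call with a gripper value outside its range is refused whole. The fingers move at their own pace and stop on an object; the grip force is fixed at half the most. Time passes only in rows, so rows that repeat a pose let the fingers close. It gives the time, the measured TCP pose, the force, the opening and the grip force at its end, in the units of the state.
- ctrl.get_obs(): the state, without advancing time (a new reading comes with each control period).
- ctrl.snapshot(name): name is "side" or "top"; returns (picture, depth): 400x640x3 uint8, red, green, blue; 400x640 float32, m along the optical axis (not along the pixel's ray), 0 where there is no reading.
- ctrl.calibration(name): a dict with "vertical_fov" (degrees; the focal length in pixels is half the picture's height over the tangent of half this angle, whatever the lens; pixels are square), "cx", "cy" (the principal point, pixels), "rvec" (rotation vector, rad) and "tvec" (3), from world to camera coordinates, as OpenCV has them. Camera axes: x right, y down, z forward; pixel columns grow to the right and rows downward; lengths in m; the calibration is good to about 2 mm. A picture is of the moment at which its call begins. calibration takes no time and is no camera call.
- ctrl.close_job(): hands the job in; it is judged then, once.
The state is a dict: "clock": time; "joint_pos": joint angles; "qvel": joint speeds; "tau": joint torques, N m; "tool_pos": TCP position; "orientation": TCP orientation; "force": force on the tool from outside, world axes, zero at the start; "moment": the same for the moment, N m; "opening": finger opening in m; "gripper_force": force on a finger pad.
Only numpy, scipy, OpenCV 4.12 (cv2) and the standard library are available. Lean on these libraries where they do the work, as an engineer would, in place of code of your own. Each camera call takes 0.05 s, during which the arm holds its last target. There are 200 camera calls.

## Working session

There is one attempt and no reset: what is moved stays moved. The work goes in short steps, Python scripts to look and compute and a tool call to move; the robot and the scene stay as the last step left them, time stands still between calls to the robot, and variables do not carry over. Pictures are saved under pics/ and viewed, at most 10 in all, crops included, and the job is handed in when it is done.

Besides the shell and the picture viewer there is one more tool, called after ">>>" as name(argument=value, ...), one argument or row to a line, values as JSON. arm_command: Moves the arm, as the interface text tells. Its arguments: {"type":"object","properties":{"steps":{"type":"array"}},"required":["steps"]}

```bash
mkdir -p pics; ls; cat > h.py <<'E'
import numpy as np, cv2
from plant import ctrl
def cam(n):
    c=ctrl.calibration(n); f=200/np.tan(np.radians(c["vertical_fov"])/2)
    R=cv2.Rodrigues(np.array(c["rvec"],float))[0]; return f,c["cx"],c["cy"],R,np.array(c["tvec"],float)
def world(n,u,v,d):
    f,cx,cy,R,t=cam(n); p=np.array([(u-cx)/f*d,(v-cy)/f*d,d]); return R.T@(p-t)
def onz(n,u,v,z):
    f,cx,cy,R,t=cam(n); r=R.T@np.array([(u-cx)/f,(v-cy)/f,1]); o=-R.T@t; return o+r*(z-o[2])/r[2]
def proj(n,p):
    f,cx,cy,R,t=cam(n); q=R@np.array(p)+t; return [f*q[0]/q[2]+cx,f*q[1]/q[2]+cy]
E
python3 - <<'E'
from h import *
for n in("side","top"):
    p,d=ctrl.snapshot(n); cv2.imwrite(f"pics/{n}0.png",p[:,:,::-1]); np.save(f"{n}0.npy",d)
    print(n,ctrl.calibration(n))
print(ctrl.get_obs())
E
```

```text
pics
side {'vertical_fov': 45.57636460155139, 'cx': 312.3587914625806, 'cy': 194.0827557167938, 'rvec': array([ 0.00412895, -2.87257704,  1.25385461]), 'tvec': array([0.57089372, 0.05295342, 1.32960349])}
top {'vertical_fov': 46.53912244771203, 'cx': 322.89467828879594, 'cy': 201.07181814484846, 'rvec': array([ 2.19492025, -2.01689141,  0.22053415]), 'tvec': array([-0.04671235,  0.58125276,  1.07056161])}
{'clock': 0.1, 'joint_pos': array([-5.25338575e+01,  2.05882073e+01,  6.40132812e-01, -1.90637123e-02,
       -7.01359730e+01, -1.65048777e+01]), 'qvel': array([-0.08862332, -0.03055432,  0.13564083,  0.09596629, -0.05763016,
        0.06807491]), 'tau': array([-3.33753916e-03, -5.84161198e+01,  2.93749988e+01,  7.01554656e+00,
        1.01499268e-02, -8.34064986e-05]), 'tool_pos': array([ 0.24127947, -0.62994089,  0.22571074]), 'orientation': array([ 1.79914324e+02, -6.69638214e-03, -1.59045221e+02]), 'force': array([-1.04383303,  0.09363928, -0.15455938]), 'moment': array([ 0.04007475, -0.02496016,  0.09193087]), 'gripper_force': 0.0, 'opening': 0.08769847725548835}
```

View pics/side0.png

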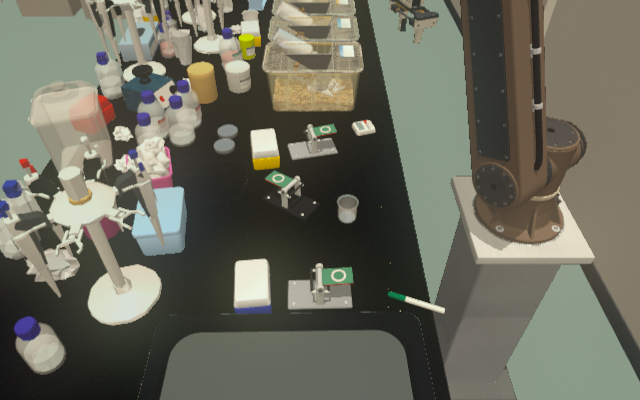

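View pics/top0.png

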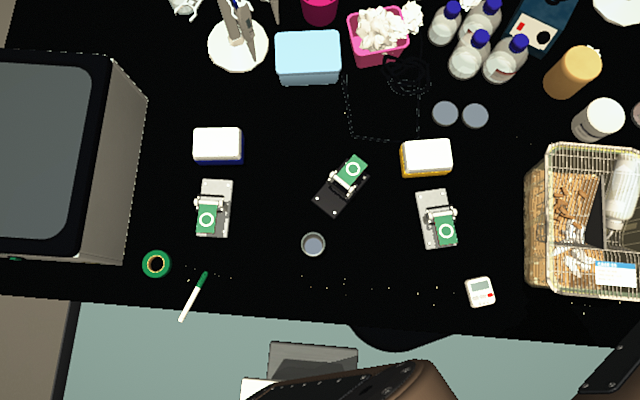

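The side view shows the yellow rack at (265,148) with a grey stand at (313,143), a black look-alike at (290,197), and the blue rack at (252,285) with its stand at (320,290). In the top view, the candidates are:
- Grey stand at (437,220), in front of the yellow rack at (426,157). This is my choice.
- Black look-alike at (343,187).
- Blue rack's stand at (214,208).

I'll check the choice in one close crop.

```bash
python3 - <<'E'
import cv2,numpy as np
a=cv2.imread("pics/top0.png")[130:260,385:485]; b=cv2.imread("pics/side0.png")[110:180,240:350]
a=cv2.resize(a,None,fx=4,fy=4,interpolation=2); b=cv2.resize(b,None,fx=3.6,fy=3.6,interpolation=2)
o=np.zeros((520,800,3),np.uint8); o[:a.shape[0],:400]=a; o[:b.shape[0],402:402+b.shape[1]]=b[:,:398]; cv2.imwrite("pics/c1.png",o)
E
```

```text
(no output)
```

View pics/c1.png

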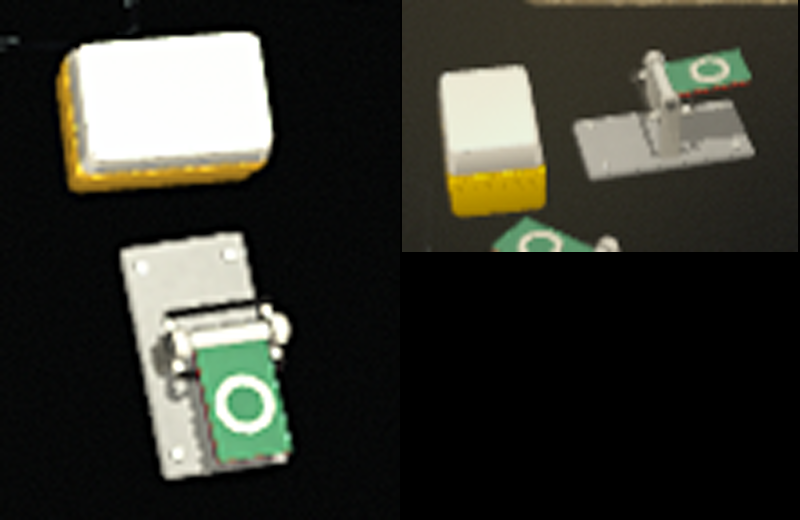

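```bash
python3 - <<'E'
from h import *
d=np.load("top0.npy"); ds=np.load("side0.npy")
c=[(122,248),(243,235),(165,478),(288,464)]
P=[onz("top",385+x/4,130+y/4,.012) for x,y in c]
for p in P: print("plate",p.round(4))
m=np.mean(P,0); ax=(P[0]+P[1]-P[2]-P[3])/2; print("centre",m.round(4),"len",np.linalg.norm(ax),"yaw",np.degrees(np.arctan2(ax[1],ax[0])))
for n,x,y in [("ring",245,404),("tipL",222,456),("tipR",286,448),("tipM",252,452),("rootM",233,350),("pivL",180,340),("pivR",272,328)]:
    u,v=385+x/4,130+y/4; print(n,world("top",u,v,np.median(d[int(v)-0:int(v)+2,int(u):int(u)+2])).round(4))
for n,x,y in [("s tip far",738,54),("s tip near",746,83),("s ring",710,70)]:
    u,v=240+(x-402)/3.6,110+y/3.6; print(n,world("side",u,v,ds[int(v),int(u)]).round(4))
for n,u,v in [("rack",426,150),("beaker",313,244),("black",350,170),("cage",540,230)]: print(n,world("top",u,v,d[v,u]).round(3))
E
```

```text
plate [ 0.6377 -0.231   0.012 ]
plate [ 0.6528 -0.3079  0.012 ]
plate [ 0.4927 -0.2639  0.012 ]
plate [ 0.508  -0.3401  0.012 ]
centre [ 0.5728 -0.2857  0.012 ] len 0.14851580326746316 yaw 12.661293458211235
ring [ 0.5326 -0.2957  0.0758]
tipL [ 0.5004 -0.283   0.076 ]
tipR [ 0.5088 -0.3215  0.0729]
tipM [ 0.5043 -0.3007  0.0757]
rootM [ 0.5653 -0.2885  0.0723]
pivL [ 0.5677 -0.2556  0.0769]
pivR [ 0.5796 -0.3102  0.0773]
s tip far [ 0.5056 -0.3146  0.0797]
s tip near [ 0.4997 -0.2751  0.0767]
s ring [ 0.5306 -0.2931  0.0778]
rack [ 0.731 -0.241  0.073]
beaker [0.484 0.019 0.004]
black [ 0.664 -0.057  0.074]
cage [ 0.547 -0.501  0.113]
```

Choice confirmed: the crop shows the grey stand in front of the yellow-based rack, with its green/ring flag nearly level. Pivot is about (0.573, -0.285, 0.070) and yaw about 12.5°.

The plan is to shut the fingers and point the tool at -y' (35° below level). I then slide the fingertip under the flag from its left side and sweep it over in an arc.

```bash
cat > go.py <<'E'
from h import *
from scipy.spatial.transform import Rotation as Ro
PIV=np.array([.573,-.285,0]); YAW=np.radians(12.5); T=np.radians(35)
xs=np.array([np.cos(YAW),np.sin(YAW),0]); ys=np.array([-xs[1],xs[0],0]); ez=np.array([0,0,1.])
tz=-np.cos(T)*ys-np.sin(T)*ez; ty=-xs; RT=np.stack([np.cross(ty,tz),ty,tz],1)
def W(X,Y,Z): return PIV+X*xs+Y*ys+Z*ez
def cmd(P0,R0,P,R=RT): # shift mm, turn in 5 deg units, tool axes
    return (R0.T@(P-P0)*1e3).round(1), (np.degrees(Ro.from_matrix(R0.T@R).as_rotvec())/5).round(2)
def now():
    o=ctrl.get_obs(); R=Ro.from_euler("xyz",o["orientation"],degrees=True).as_matrix()
    p=o["tool_pos"]-PIV; print("t",round(o["clock"],2),"XYZ mm",(np.array([p@xs,p@ys,p[2]])*1e3).round(1),"F",o["force"].round(1),"q",o["joint_pos"].round(0)); return o["tool_pos"],R
E
python3 - <<'E'
from go import *
P,R=now(); print(cmd(P,R,W(-.048,.12,.25))); print(W(-.048,.12,.25))
print("up first",cmd(P,R,P+[0,0,.12],R))
E
```

```text
t 0.1 XYZ mm [-398.5 -265.   225.7] F [-1.   0.1 -0.2] q [-53.  21.   1.  -0. -70. -17.]
(array([-403.3,  329.3,  -23.8]), array([  7.8 ,   9.04, -14.94]))
[ 0.50016504 -0.17823358  0.25      ]
up first (array([   0. ,    0.2, -120. ]), array([0., 0., 0.]))
```

>>> arm_command(
  steps=[
    {"translation":[0,0,-50],"rotation":[0,0,0],"claw":0},
    {"translation":[-20,15,-100],"rotation":[0,0,-1],"claw":0},
    {"translation":[-60,50,-100],"rotation":[0.7,0.8,-2],"claw":0},
    {"translation":[-95,80,-100],"rotation":[1.4,1.6,-3],"claw":0},
    {"translation":[-130,110,-100],"rotation":[2,2.4,-4],"claw":0},
  ],
)

```text
clock: 0.6
tool_pos: [0.3241, -0.48, 0.327]
orientation: [-171.9, -13.6, -139.7]
force: [2.0, 0.6, 1.2]
opening: 0.0534
gripper_force: 0.0
```

```bash
python3 - <<'E'
from go import *
P,R=now(); print(cmd(P,R,W(-.048,.12,.25)))
E
```

```text
t 0.6 XYZ mm [-285.2 -136.5  327. ] F [2.  0.6 1.2] q [-26.   3. -17.  17. -68. -28.]
(array([-338.3,  114.9,  -18.7]), array([  5.71,   6.64, -10.91]))
```

>>> arm_command(
  steps=[
    {"translation":[-45,15,-2],"rotation":[0.7,0.8,-1.3],"claw":0},
    {"translation":[-90,30,-4],"rotation":[1.4,1.6,-2.6],"claw":0},
    {"translation":[-135,45,-7],"rotation":[2.1,2.4,-3.9],"claw":0},
    {"translation":[-180,60,-10],"rotation":[2.8,3.2,-5.3],"claw":0},
    {"translation":[-220,75,-12],"rotation":[3.5,4.1,-6.7],"claw":0},
  ],
)

```text
clock: 1.1
tool_pos: [0.4394, -0.2826, 0.2772]
orientation: [-169.2, -39.5, -107.1]
force: [1.1, 0.3, 0.9]
opening: 0.0133
gripper_force: 0.0
```

```bash
python3 - <<'E'
from go import *
P,R=now(); print(cmd(P,R,W(-.048,.12,.25)))
E
```

```text
t 1.1 XYZ mm [-129.9   31.2  277.2] F [1.1 0.3 0.9] q [ 13.   0. -46.  45. -64. -54.]
(array([-108.1,  -37. ,  -47.8]), array([ 2.24,  2.62, -4.27]))
```

>>> arm_command(
  steps=[
    {"translation":[-40,-12,-16],"rotation":[0.8,0.9,-1.4],"claw":0},
    {"translation":[-75,-25,-32],"rotation":[1.5,1.8,-2.8],"claw":0},
    {"translation":[-108,-37,-48],"rotation":[2.2,2.6,-4.3],"claw":0},
    {"translation":[-108,-37,-48],"rotation":[2.2,2.6,-4.3],"claw":0},
    {"translation":[-108,-37,-48],"rotation":[2.2,2.6,-4.3],"claw":0},
  ],
)

```text
clock: 1.6
tool_pos: [0.4995, -0.18, 0.2493]
orientation: [179.4, -54.7, -77.3]
force: [-0.1, -0.8, 0.1]
opening: 0.0001
gripper_force: 0.0
```

```bash
python3 - <<'E'
from go import *
P,R=now(); print(cmd(P,R,W(-.048,.12,.25)),cmd(P,R,W(-.048,.08,.06)),cmd(P,R,W(-.048,.08,.04)))
p,d=ctrl.snapshot("side"); cv2.imwrite("pics/s1.png",p[:,:,::-1])
E
```

```text
t 1.6 XYZ mm [-49.  118.4 249.3] F [-0.1 -0.8  0.1] q [ 28.   7. -54.  58. -67. -59.]
(array([-0.4, -1. , -1.7]), array([0.09, 0.06, 0.02])) (array([-132.3,   -2.4,  140.7]), array([0.09, 0.06, 0.02])) (array([-148.7,   -2.5,  152.2]), array([0.09, 0.06, 0.02]))
```

View pics/s1.png

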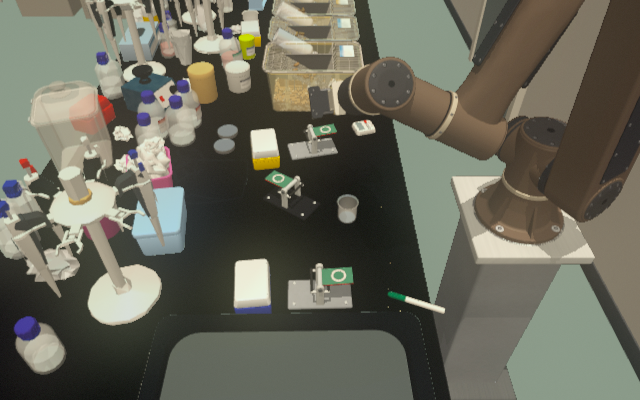

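The tool is in the intended orientation (gripper near pixel (330,100)) and clear of everything. Now I descend beside the stand.

>>> arm_command(
  steps=[
    {"translation":[-32,0,37],"rotation":[0,0,0],"claw":0},
    {"translation":[-65,-1,74],"rotation":[0,0,0],"claw":0},
    {"translation":[-98,-2,111],"rotation":[0,0,0],"claw":0},
    {"translation":[-132,-2,142],"rotation":[0,0,0],"claw":0},
    {"translation":[-132,-2,142],"rotation":[0,0,0],"claw":0},
  ],
)

```text
clock: 2.15
tool_pos: [0.5425, -0.213, 0.0654]
orientation: [177.4, -54.3, -77.8]
force: [-1.3, -0.1, 1.1]
opening: 0.0006
gripper_force: 0.0
```

```bash
python3 - <<'E'
from go import *
P,R=now(); print(cmd(P,R,W(-.048,.08,.038)),cmd(P,R,W(-.048,.004,.038)))
p,d=ctrl.snapshot("side"); q,d=ctrl.snapshot("top")
a=cv2.resize(p[60:190,230:430],(800,520)[:2],interpolation=2)[:,:,::-1][:, :]
b=cv2.resize(q[130:290,340:500],(400,400),interpolation=2)[:,:,::-1]
a=cv2.resize(p[90:190,250:350],(400,400),interpolation=2)[:,:,::-1]
cv2.imwrite("pics/s2.png",np.hstack([a,b]))
E
```

```text
t 2.15 XYZ mm [-14.2  76.9  65.4] F [-1.3 -0.1  1.1] q [ 13.  27. -58.  83. -55. -83.]
(array([-23.9,  33.2,  15.2]), array([ 0.58,  0.15, -0.03])) (array([20.4, 29.9, 76.8]), array([ 0.58,  0.15, -0.03]))
```

View pics/s2.png

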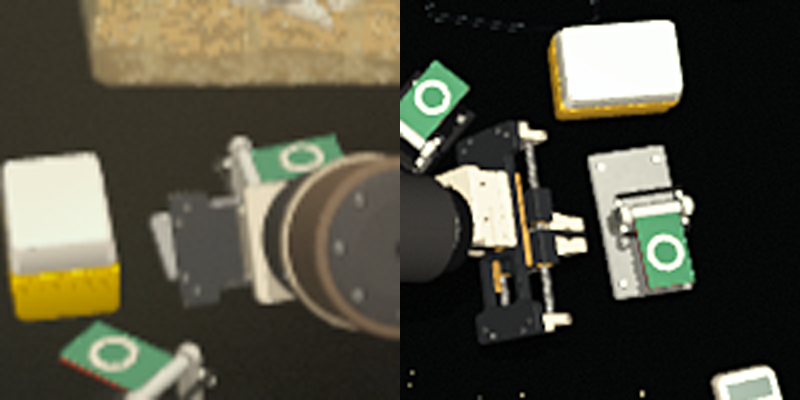

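The crops show the fingers just left of the plate and touching nothing. The elbow (j3 at -58) is at its limit, so the tool drifted 34 mm toward +X. Yawing the tool about 15° moves the wrist outward and should restore reach.

```bash
cat >> go.py <<'E'
def RY(a): return Ro.from_euler("z",a,degrees=True).as_matrix()@RT
E
python3 - <<'E'
from go import *
P,R=now()
for a in(15,-15):print(a,RY(a)[:,2]@xs, cmd(P,R,W(-.05,.065,.055),RY(a)))
E
```

```text
t 2.25 XYZ mm [-14.8  77.1  67. ] F [-0.8 -0.3  0.3] q [ 13.  27. -58.  82. -55. -82.]
15 0.2120121498966546 (array([-2.6, 34.3, 18.6]), array([ 3.03,  0.17, -1.76]))
-15 -0.21201214989665468 (array([-2.6, 34.3, 18.6]), array([-1.87,  0.09,  1.71]))
```

>>> arm_command(
  steps=[
    {"translation":[0,0,0],"rotation":[-0.9,0,0.8],"claw":0},
    {"translation":[0,0,0],"rotation":[-1.9,0.1,1.7],"claw":0},
    {"translation":[-1,17,9],"rotation":[-1.9,0.1,1.7],"claw":0},
    {"translation":[-2,34,18],"rotation":[-1.9,0.1,1.7],"claw":0},
    {"translation":[-2,34,18],"rotation":[-1.9,0.1,1.7],"claw":0},
  ],
)

```text
clock: 2.75
tool_pos: [0.5092, -0.2312, 0.0584]
orientation: [-179.9, -55.0, -92.5]
force: [0.2, -0.2, -0.6]
opening: 0.0004
gripper_force: 0.0
```

```bash
python3 - <<'E'
from go import *
P,R=now()
print(cmd(P,R,W(-.05,.065,.04),RY(-15)))
E
```

```text
t 2.75 XYZ mm [-50.6  66.4  58.4] F [ 0.2 -0.2 -0.6] q [ 16.  30. -54.  68. -57. -84.]
(array([-14.4,  -0.9,  11.5]), array([-0.01,  0.  , -0.  ]))
```

```bash
python3 - <<'E'
from go import *
P,R=now()
print(cmd(P,R,W(-.05,.065,.036),RY(-15)),cmd(P,R,W(-.05,.006,.036),RY(-15)))
E
```

```text
t 2.75 XYZ mm [-50.6  66.4  58.4] F [ 0.2 -0.2 -0.6] q [ 16.  30. -54.  68. -57. -84.]
(array([-17.7,  -0.9,  13.8]), array([-0.01,  0.  , -0.  ])) (array([ 15. , -16.2,  60.5]), array([-0.01,  0.  , -0.  ]))
```

>>> arm_command(
  steps=[
    {"translation":[-9,0,7],"rotation":[0,0,0],"claw":0},
    {"translation":[-18,-1,14],"rotation":[0,0,0],"claw":0},
    {"translation":[-7,-6,29],"rotation":[0,0,0],"claw":0},
    {"translation":[4,-11,45],"rotation":[0,0,0],"claw":0},
    {"translation":[15,-16,60],"rotation":[0,0,0],"claw":0},
  ],
)

```text
clock: 3.25
tool_pos: [0.5256, -0.2889, 0.034]
orientation: [180.0, -55.0, -92.3]
force: [-8.2, 9.3, 3.1]
opening: 0.0005
gripper_force: 4.7
```

```bash
cat > arc.py <<'E'
from go import *
def tgt(th,s=.048,Y=.006,b=.008):
    c,S=np.cos(np.radians(th)),np.sin(np.radians(th)); h=.003+.021*abs(S)+b*abs(c)
    return W(-s*c-h*S, Y, .07+s*S-h*c)
E
python3 - <<'E'
from arc import *
P,R=now()
for z in(.045,.055,.065): print(cmd(P,R,W(-.05,.006,z),RY(-15))[0])
p,d=ctrl.snapshot("side"); q,d=ctrl.snapshot("top")
b=cv2.resize(q[150:270,380:500],(400,400),interpolation=2)[:,:,::-1]
a=cv2.resize(p[90:190,250:350],(400,400),interpolation=2)[:,:,::-1]
cv2.imwrite("pics/s3.png",np.hstack([a,b]))
E
```

```text
t 3.25 XYZ mm [-47.2   6.4  34. ] F [-8.2  9.3  3.1] q [  6.  33. -54.  80. -55. -87.]
[ 9.7  2.6 -5.4]
[ 17.9   2.6 -11.1]
[ 26.1   2.6 -16.9]
```

View pics/s3.png

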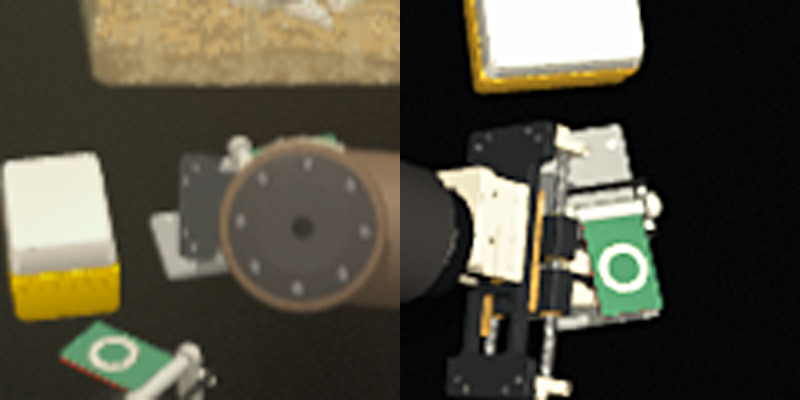

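The fingers are under the flag from the left. The 8–9 N side force suggests a finger knuckle is touching the near post, so I'll back out 12 mm and shift toward -X.

```bash
python3 - <<'E'
from arc import *
P,R=now()
print(cmd(P,R,W(-.057,.02,.036),RY(-15)))
E
```

```text
t 3.35 XYZ mm [-48.3   5.2  34.2] F [-0.6  0.2 -0.1] q [  6.  33. -54.  80. -55. -87.]
(array([ -5.4,  12.3, -10.9]), array([ 0., -0., -0.]))
```

```bash
python3 - <<'E'
from arc import *
q,d=ctrl.snapshot("top"); q=np.ascontiguousarray(q[:,:,::-1]); cv2.imwrite("pics/t4.png",q)
o=cv2.imread("pics/top0.png")
for n,(u0,u1,v0,v1) in {"flag":(437,459,213,246),"platecorner":(434,450,184,196),"rack":(398,456,135,180),"blue":(190,240,175,240)}.items():
    r=cv2.matchTemplate(cv2.resize(q[v0-6:v1+6,u0-6:u1+6],None,fx=8,fy=8,interpolation=2),cv2.resize(o[v0:v1,u0:u1],None,fx=8,fy=8,interpolation=2),cv2.TM_CCOEFF_NORMED)
    _,m,_,l=cv2.minMaxLoc(r); print(n,round(m,3),(np.array(l)/8-6))
now()
E
```

```text
flag 0.977 [ 0.875 -0.625]
platecorner 0.989 [ 0.875 -0.625]
rack 1.0 [0. 0.]
blue 1.0 [0. 0.]
t 3.4 XYZ mm [-47.9   6.   34.2] F [-0.3 -0.5  0.8] q [  6.  33. -54.  80. -55. -87.]
```

Matching shows the stand was nudged about 2.7 mm; the force is now zero. I'll update the pivot, back off, then lift straight up clear of the post.

```bash
sed -i 's/PIV=np.array(\[.573,-.285,0\])/PIV=np.array([.5745,-.287,0])/' go.py; python3 - <<'E'
from arc import *
P,R=now()
for w in [(-.057,.016,.036),(-.057,.016,.055),(-.057,.016,.07),(-.057,.016,.085)]: print(cmd(P,R,W(*w),RY(-15)))
E
```

```text
t 3.4 XYZ mm [-49.    8.2  34.2] F [-0.3 -0.5  0.8] q [  6.  33. -54.  80. -55. -87.]
(array([-1.6,  9.8, -5.5]), array([-0.,  0., -0.]))
(array([ 13.9,   9.8, -16.4]), array([-0.,  0., -0.]))
(array([ 26.2,   9.8, -25. ]), array([-0.,  0., -0.]))
(array([ 38.5,   9.8, -33.6]), array([-0.,  0., -0.]))
```

>>> arm_command(
  steps=[
    {"translation":[-1,5,-3],"rotation":[0,0,0],"claw":0},
    {"translation":[-2,10,-6],"rotation":[0,0,0],"claw":0},
    {"translation":[3,10,-9],"rotation":[0,0,0],"claw":0},
    {"translation":[6,10,-11],"rotation":[0,0,0],"claw":0},
    {"translation":[9,10,-13],"rotation":[0,0,0],"claw":0},
  ],
)

```text
clock: 3.9
tool_pos: [0.5158, -0.2822, 0.0499]
orientation: [-179.9, -55.0, -92.4]
force: [-0.5, 0.6, 0.2]
opening: 0.0002
gripper_force: 0.0
```

>>> arm_command(
  steps=[
    {"translation":[2,0,-2],"rotation":[0,0,0],"claw":0},
    {"translation":[5,0,-4],"rotation":[0,0,0],"claw":0},
    {"translation":[8,0,-6],"rotation":[0,0,0],"claw":0},
    {"translation":[11,0,-8],"rotation":[0,0,0],"claw":0},
    {"translation":[14,0,-10],"rotation":[0,0,0],"claw":0},
  ],
)

```text
clock: 4.4
tool_pos: [0.5154, -0.2826, 0.0668]
orientation: [180.0, -55.0, -92.4]
force: [1.7, 1.4, -0.9]
opening: 0.0003
gripper_force: 0.7
```

```bash
python3 - <<'E'
from arc import *
P,R=now()
for w in [(-.057,.016,.085),(-.054,.012,.1)]: print(cmd(P,R,W(*w),RY(-15)))
q,d=ctrl.snapshot("top"); b=cv2.resize(q[150:270,380:500],(400,400),interpolation=2)[:,:,::-1]
p,d=ctrl.snapshot("side");a=cv2.resize(p[90:190,250:350],(400,400),interpolation=2)[:,:,::-1]
cv2.imwrite("pics/s5.png",np.hstack([a,b]))
E
```

```text
t 4.4 XYZ mm [-56.8  17.1  66.8] F [ 1.7  1.4 -0.9] q [  8.  29. -55.  75. -56. -83.]
(array([15.6, -0.1, -9.5]), array([-0.02,  0.  ,  0.02]))
(array([ 29.6,  -4. , -15.6]), array([-0.02,  0.  ,  0.02]))
```

View pics/s5.png

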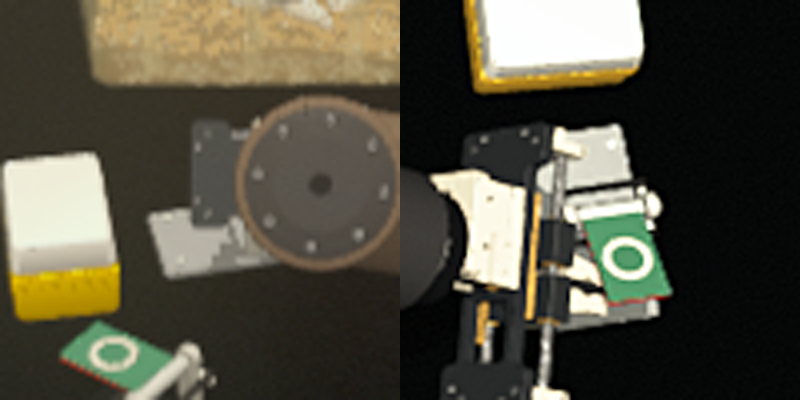

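The flag is rising on the finger and the stand hasn't moved. I continue along the arc.

```bash
python3 - <<'E'
from arc import *
P,R=now()
L=[(-.057,.014,.075),(-.056,.011,.085),(-.053,.008,.095),(-.048,.005,.104),(-.042,.003,.111),
(-.035,.002,.116),(-.028,.001,.119),(-.021,0,.121),(-.014,0,.122),(-.007,0,.122),
(0,0,.122),(.007,0,.121),(.014,0,.119),(.02,0,.116),(.026,0,.112)]
for k in range(0,15,5):
    P0=P if k==0 else W(*L[k-1])
    for w in L[k:k+5]: print(cmd(P0,R,W(*w),RY(-15))[0].round(0))
    print()
E
```

```text
t 4.5 XYZ mm [-56.7  17.1  67. ] F [0.2 0.7 0.1] q [  8.  29. -55.  75. -56. -83.]
[ 8. -0. -2.]
[18. -2. -6.]
[ 27.  -6. -10.]
[ 36. -12. -14.]
[ 42. -18. -17.]

[ 4. -7. -4.]
[  6. -14.  -6.]
[  7. -21.  -8.]
[  6. -28. -10.]
[  6. -35. -11.]

[-1. -7. -2.]
[ -3. -14.  -2.]
[ -6. -20.  -3.]
[ -9. -26.  -2.]
[-13. -32.  -1.]
```

>>> arm_command(
  steps=[
    {"translation":[8,0,-2],"rotation":[0,0,0],"claw":0},
    {"translation":[18,-2,-6],"rotation":[0,0,0],"claw":0},
    {"translation":[27,-6,-10],"rotation":[0,0,0],"claw":0},
    {"translation":[36,-12,-14],"rotation":[0,0,0],"claw":0},
    {"translation":[42,-18,-17],"rotation":[0,0,0],"claw":0},
  ],
)

```text
clock: 5.0
tool_pos: [0.5331, -0.2938, 0.1119]
orientation: [-179.9, -55.0, -92.5]
force: [-0.8, 2.1, -2.2]
opening: 0.0008
gripper_force: 1.6
```

>>> arm_command(
  steps=[
    {"translation":[4,-7,-4],"rotation":[0,0,0],"claw":0},
    {"translation":[6,-14,-6],"rotation":[0,0,0],"claw":0},
    {"translation":[7,-21,-8],"rotation":[0,0,0],"claw":0},
    {"translation":[6,-28,-10],"rotation":[0,0,0],"claw":0},
    {"translation":[6,-35,-11],"rotation":[0,0,0],"claw":0},
  ],
)

```text
clock: 5.5
tool_pos: [0.5686, -0.2892, 0.1217]
orientation: [179.9, -55.0, -92.3]
force: [-1.5, 0.6, 0.0]
opening: 0.0003
gripper_force: 0.3
```

```bash
python3 - <<'E'
from arc import *
P,R=now()
q,d=ctrl.snapshot("top"); b=cv2.resize(q[150:270,380:500],(400,400),interpolation=2)[:,:,::-1]
p,d=ctrl.snapshot("side");a=cv2.resize(p[90:190,250:350],(400,400),interpolation=2)[:,:,::-1]
cv2.imwrite("pics/s6.png",np.hstack([a,b]))
P0=P
L=[(-.001,0,.122),(.007,0,.121),(.014,0,.119),(.02,0,.116),(.026,0,.112),(.031,0,.107),(.035,0,.102),(.039,0,.097),(.042,0,.092),(.045,0,.088)]
for i,w in enumerate(L):
    a=-15+1.5*(i+1)
    r=cmd(P0,R if i<5 else RY(-7.5),W(*w),RY(a)); print(r)
    if i==4:P0=W(*w)
E
```

```text
t 5.5 XYZ mm [ -6.2  -0.9 121.7] F [-1.5  0.6  0. ] q [  9.  27. -46.  69. -60. -71.]
(array([-1. , -4.8, -2. ]), array([ 0.23, -0.  , -0.15]))
(array([ -3. , -12.6,  -3.1]), array([ 0.47, -0.  , -0.32]))
(array([ -5.7, -19.3,  -3.5]), array([ 0.72, -0.  , -0.5 ]))
(array([ -9. , -25.1,  -3. ]), array([ 0.96, -0.  , -0.67]))
(array([-13.2, -30.9,  -2. ]), array([ 1.21, -0.  , -0.84]))
(array([-4.5, -5. ,  2.3]), array([ 0.25, -0.  , -0.17]))
(array([-8.9, -8.9,  4.8]), array([ 0.49, -0.  , -0.34]))
(array([-13.3, -12.9,   7.2]), array([ 0.74,  0.  , -0.52]))
(array([-17.6, -15.9,   9.8]), array([ 0.98,  0.  , -0.69]))
(array([-21.1, -18.8,  11.7]), array([ 1.23, -0.  , -0.86]))
```

View pics/s6.png

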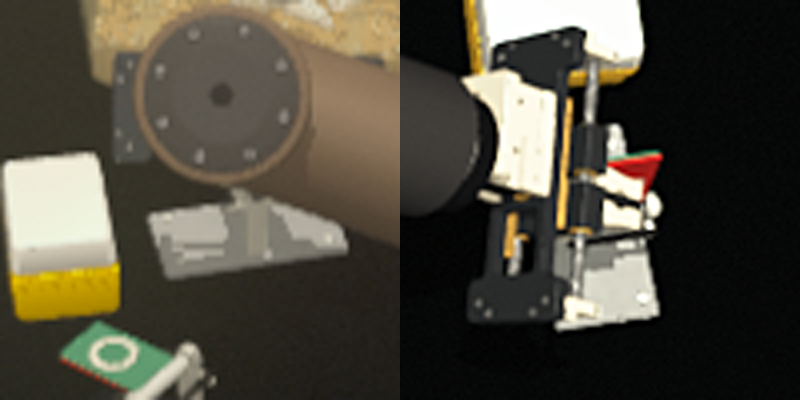

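The flag is past upright, with the red face showing at crop (640,165) and the stand still in place. I push on over while turning the yaw back, which keeps the gripper body clear of the rack.

>>> arm_command(
  steps=[
    {"translation":[-1,-5,-2],"rotation":[0.2,0,-0.2],"claw":0},
    {"translation":[-3,-12,-3],"rotation":[0.5,0,-0.3],"claw":0},
    {"translation":[-6,-19,-3],"rotation":[0.7,0,-0.5],"claw":0},
    {"translation":[-9,-25,-3],"rotation":[1,0,-0.7],"claw":0},
    {"translation":[-13,-31,-2],"rotation":[1.2,0,-0.8],"claw":0},
  ],
)

```text
clock: 6.1
tool_pos: [0.5993, -0.2814, 0.1123]
orientation: [-179.8, -55.0, -85.2]
force: [-1.0, -1.6, 0.6]
opening: 0.0004
gripper_force: 0.3
```

>>> arm_command(
  steps=[
    {"translation":[-4,-5,2],"rotation":[0.2,0,-0.2],"claw":0},
    {"translation":[-9,-9,5],"rotation":[0.5,0,-0.3],"claw":0},
    {"translation":[-13,-13,7],"rotation":[0.7,0,-0.5],"claw":0},
    {"translation":[-17,-16,10],"rotation":[1,0,-0.7],"claw":0},
    {"translation":[-17,-16,10],"rotation":[1,0,-0.7],"claw":0},
  ],
)

```text
clock: 6.6
tool_pos: [0.6144, -0.2789, 0.0921]
orientation: [-179.9, -55.0, -79.1]
force: [-0.2, -0.2, -0.6]
opening: 0.0002
gripper_force: 0.0
```

```bash
python3 - <<'E'
from arc import *
P,R=now()
for w in [(.045,0,.088),(.047,0,.084),(.048,0,.080)]: print(cmd(P,R,W(*w),RY(0)))
q,d=ctrl.snapshot("top"); b=cv2.resize(q[130:250,380:500],(400,400),interpolation=2)[:,:,::-1]
p,d=ctrl.snapshot("side");a=cv2.resize(p[90:190,250:350],(400,400),interpolation=2)[:,:,::-1]
cv2.imwrite("pics/s7.png",np.hstack([a,b]))
E
```

```text
t 6.6 XYZ mm [40.8 -0.7 92.1] F [-0.2 -0.2 -0.6] q [  2.  28. -51.  92. -54. -77.]
(array([-3.9, -4.2,  1.7]), array([ 0.24, -0.  , -0.18]))
(array([-7.2, -6.2,  4. ]), array([ 0.24, -0.  , -0.18]))
(array([-10.5,  -7.2,   6.2]), array([ 0.24, -0.  , -0.18]))
```

View pics/s7.png

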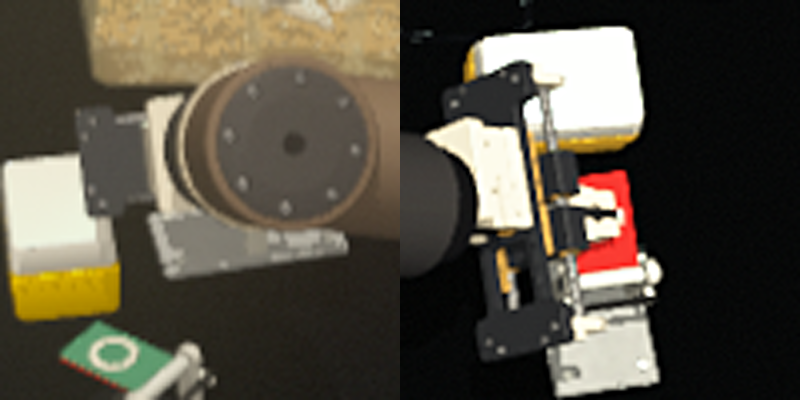

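The flag is nearly down and red is up; the gripper passes over the rack lid with about 15 mm to spare. j4 is near its limit, so I yaw slightly back while pressing down gently.

```bash
python3 - <<'E'
from arc import *
P,R=now()
for w in [(.041,0,.088),(.041,0,.084),(.041,0,.081),(.041,0,.079)]: print(cmd(P,R,W(*w),RY(-5)))
E
```

```text
t 6.7 XYZ mm [41.2 -0.9 92.9] F [-0.4  0.2 -0.2] q [  2.  28. -51.  91. -54. -77.]
(array([-4.5,  0.2,  2. ]), array([-0.57, -0.  ,  0.37]))
(array([-7.8,  0.3,  4.3]), array([-0.57, -0.  ,  0.37]))
(array([-10.3,   0.3,   6. ]), array([-0.57, -0.  ,  0.37]))
(array([-11.9,   0.3,   7.2]), array([-0.57, -0.  ,  0.37]))
```

>>> arm_command(
  steps=[
    {"translation":[-2,0,1],"rotation":[-0.3,0,0.2],"claw":0},
    {"translation":[-4,0,2],"rotation":[-0.6,0,0.4],"claw":0},
    {"translation":[-6,0,3],"rotation":[-0.6,0,0.4],"claw":0},
    {"translation":[-8,0,4.5],"rotation":[-0.6,0,0.4],"claw":0},
    {"translation":[-8,0,4.5],"rotation":[-0.6,0,0.4],"claw":0},
  ],
)

```text
clock: 7.2
tool_pos: [0.6151, -0.2776, 0.0834]
orientation: [-179.9, -55.0, -82.7]
force: [0.5, -0.6, -0.4]
opening: 0.0005
gripper_force: 0.0
```

>>> arm_command(
  steps=[
    {"translation":[-0.8,0,0.5],"rotation":[0,0,0],"claw":0},
    {"translation":[-1.6,0,1],"rotation":[0,0,0],"claw":0},
    {"translation":[-2.4,0,1.5],"rotation":[0,0,0],"claw":0},
    {"translation":[-2.4,0,1.5],"rotation":[0,0,0],"claw":0},
    {"translation":[-2.4,0,1.5],"rotation":[0,0,0],"claw":0},
  ],
)

```text
clock: 7.7
tool_pos: [0.6151, -0.2777, 0.0809]
orientation: [-179.9, -55.0, -82.8]
force: [0.9, 0.8, 1.1]
opening: 0.0006
gripper_force: 0.3
```

```bash
python3 - <<'E'
from arc import *
now()
q,d=ctrl.snapshot("top")
hsv=cv2.cvtColor(q,cv2.COLOR_RGB2HSV); m=((hsv[...,0]<6)|(hsv[...,0]>174))&(hsv[...,1]>180)&(hsv[...,2]>120); m[:,:420]=0;m[:170]=0;m[225:]=0;m[:,480:]=0
v,u=np.nonzero(m); Q=np.array([world("top",a,b,d[b,a]) for a,b in zip(u,v)])-PIV
X=Q@xs; Y=Q@ys
for lo in range(10,80,10):
    k=(X*1e3>lo)&(X*1e3<lo+10)
    if k.sum()>2: print(lo,k.sum(),np.median(Q[k,2]).round(4),Y[k].min().round(3),Y[k].max().round(3))
E
```

```text
t 7.7 XYZ mm [41.7  0.3 80.9] F [0.9 0.8 1.1] q [  4.  30. -49.  86. -55. -77.]
10 73 0.0723 -0.024 0.023
20 63 0.0716 -0.043 0.022
30 19 0.071 -0.046 -0.01
40 9 0.0707 -0.045 -0.017
50 14 0.072 -0.044 -0.013
60 25 0.0709 -0.045 0.004
70 35 0.0712 -0.044 0.011
```

>>> arm_command(
  steps=[
    {"translation":[-0.8,0,0.6],"rotation":[0,0,0],"claw":0},
    {"translation":[-0.8,0,0.6],"rotation":[0,0,0],"claw":0},
    {"translation":[-0.8,0,0.6],"rotation":[0,0,0],"claw":0},
  ],
)

```text
clock: 8.05
tool_pos: [0.6153, -0.2778, 0.0803]
orientation: [-179.8, -55.1, -82.8]
force: [-1.6, 0.8, 4.7]
opening: 0.0002
gripper_force: 2.2
```

>>> arm_command(
  steps=[
    {"translation":[-0.8,0,0.6],"rotation":[0,0,0],"claw":0},
    {"translation":[-0.8,0,0.6],"rotation":[0,0,0],"claw":0},
    {"translation":[-0.8,0,0.6],"rotation":[0,0,0],"claw":0},
  ],
)

```text
clock: 8.35
tool_pos: [0.6154, -0.2779, 0.0799]
orientation: [-179.8, -55.1, -82.9]
force: [-2.4, 1.7, 7.9]
opening: -0.0
gripper_force: 4.0
```

The force is rising firmly to 8 N with no further travel, so the flag is on its stop. I lift straight up and retreat.

```bash
python3 - <<'E'
from arc import *
P,R=now()
for dz in (.005,.03,.09): print((R.T@np.array([0,0,dz])*1e3).round(1))
print((R.T@(ys*.15+ez*.1)*1e3).round(1))
E
```

```text
t 8.35 XYZ mm [41.9  0.  79.9] F [-2.4  1.7  7.9] q [  4.  30. -49.  86. -55. -78.]
[ 4.1 -0.  -2.9]
[ 24.6  -0.1 -17.2]
[ 73.8  -0.2 -51.5]
[  -3.4   13.3 -179.8]
```

>>> arm_command(
  steps=[
    {"translation":[4,0,-3],"rotation":[0,0,0],"claw":0},
    {"translation":[16,0,-11],"rotation":[0,0,0],"claw":0},
    {"translation":[33,0,-23],"rotation":[0,0,0],"claw":0},
    {"translation":[54,0,-38],"rotation":[0,0,0],"claw":0},
    {"translation":[74,0,-52],"rotation":[0,0,0],"claw":0},
  ],
)

```text
clock: 8.85
tool_pos: [0.6147, -0.2774, 0.1694]
orientation: [-180.0, -54.9, -82.7]
force: [1.0, 0.0, 0.7]
opening: 0.0007
gripper_force: 0.0
```

>>> arm_command(
  steps=[
    {"translation":[0,3,-30],"rotation":[0,0,0],"claw":0},
    {"translation":[0,6,-65],"rotation":[0,0,0],"claw":0},
    {"translation":[0,9,-100],"rotation":[0,0,0],"claw":0},
    {"translation":[0,10,-120],"rotation":[0,0,0],"claw":0},
    {"translation":[0,10,-120],"rotation":[0,0,0],"claw":0},
  ],
)

```text
clock: 9.35
tool_pos: [0.5936, -0.1787, 0.2393]
orientation: [-179.6, -54.9, -82.8]
force: [-0.4, 0.2, -0.3]
opening: 0.0004
gripper_force: 0.0
```

```bash
python3 - <<'E'
from arc import *
now()
q,d=ctrl.snapshot("top"); p,_=ctrl.snapshot("side")
b=cv2.resize(q[130:260,180:480],(800,347),interpolation=2)[:,:,::-1]
a=cv2.resize(p[90:180,230:430],(533,240),interpolation=2)[:,:,::-1]
o=np.zeros((590,800,3),np.uint8);o[:347]=b;o[350:,:533]=a; cv2.imwrite("pics/s8.png",o)
hsv=cv2.cvtColor(q,cv2.COLOR_RGB2HSV); m=((hsv[...,0]<6)|(hsv[...,0]>174))&(hsv[...,1]>180)&(hsv[...,2]>120); m[:,:420]=0;m[:170]=0;m[225:]=0;m[:,470:]=0
m=cv2.erode(m.astype(np.uint8),np.ones((3,3)))
v,u=np.nonzero(m); Q=np.array([world("top",a,b,d[b,a]) for a,b in zip(u,v)])-PIV
print(len(Q)); X=Q@xs; c=np.polyfit(X,Q[:,2],1); print("z at pivot, slope deg",c[1],np.degrees(np.arctan(c[0])))
o=cv2.imread("pics/top0.png"); q=np.ascontiguousarray(q[:,:,::-1])
for n,(u0,u1,v0,v1) in {"rack":(398,456,135,180),"platecorner":(434,450,184,196),"blue":(190,240,175,240),"beaker":(298,328,230,258)}.items():
    r=cv2.matchTemplate(cv2.resize(q[v0-6:v1+6,u0-6:u1+6],None,fx=8,fy=8,interpolation=2),cv2.resize(o[v0:v1,u0:u1],None,fx=8,fy=8,interpolation=2),cv2.TM_CCOEFF_NORMED)
    _,mm,_,l=cv2.minMaxLoc(r); print(n,round(mm,3),(np.array(l)/8-6))
E
```

```text
t 9.35 XYZ mm [ 42.1 101.6 239.3] F [-0.4  0.2 -0.3] q [ 23.  18. -42.  59. -67. -58.]
298
z at pivot, slope deg 0.07229850591654834 -0.29755016605785145
rack 0.939 [0. 0.]
platecorner 0.779 [ 0.625 -6.   ]
blue 0.401 [-0.25   0.125]
beaker 1.0 [0. 0.]
```

View pics/s8.png

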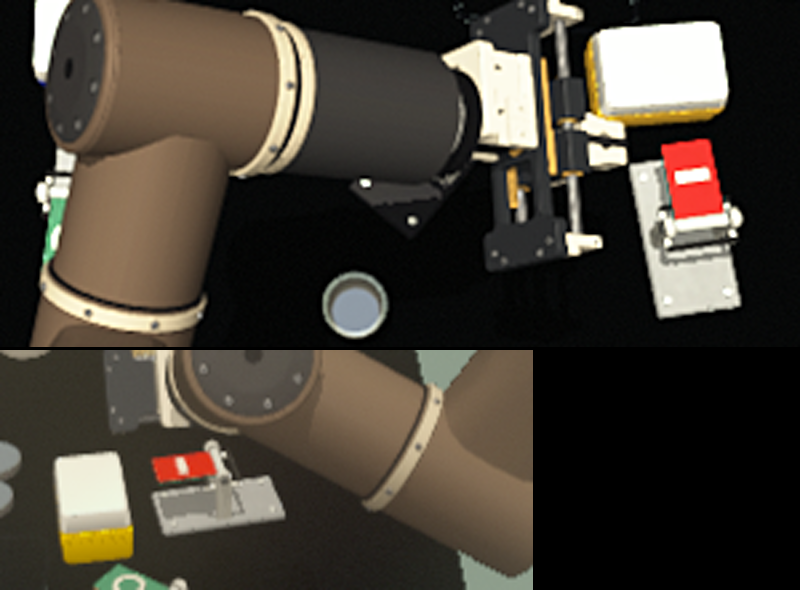

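The flag lies flat on the far side with the red face and bar up, at crop pixel (692,178). Its slope is about 0°, the rack and beaker haven't moved, and the arm is clear.

```bash
python3 -c "
from plant import ctrl
print(ctrl.close_job())"
```

```text
the job is handed in; nothing more can be done
None
```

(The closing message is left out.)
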